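# Clip the red clothes peg onto the drying rail

### The arm

A 7-joint arm with a two-finger parallel gripper is mounted at the origin on the work surface; the furniture and walls round the work are solid. World frame = base frame: x ahead of the robot, y to its left, z up, the work surface at z = 0. Lengths are in mm, angles in rad, forces in N, time in s.
With the tool pointing down it reaches from about 400 to 875 mm from the base axis. Payload 4.4 kg.
Tool frame: the origin (TCP) lies midway between the tips of the shut fingers; the grasp point (between the pads) lies 19 mm behind it; z points along the fingers, y is the line along which they close (so a half turn about z gives the same grasp; the last joint's range is limited). The gripper opens to 85 mm and grips with 20 to 120 N. Pads are 22 mm wide; open, the fingers measure 114 mm over their backs; the gripper's body (76 mm by 85 mm) begins 54 mm behind the grasp point. The pads swing forward as they close: fully open they stand 13 mm farther back than shut.
Start: joints at [-1.258, 0.628, 0.038, 1.517, -0.027, 0.996, -0.02], TCP at [240.351, 603.945, 231.313] pointing down, gripper open.
Joint ranges: [-3.06, 3.06], [-0.37, 2.12], [-1.25, 1.32], [0.18, 2.47], [-1.1, 4.24], [0.23, 1.98], [-2.94, 2.94]. Speed limits (rad/s): [2.57, 2.57, 3.14, 3.14, 3.14, 3.14, 3.14].

### API

Orientations are given as [roll, pitch, yaw] about the fixed x, y, z axes, in that order (R = Rz(yaw) Ry(pitch) Rx(roll)).
In Python, from cell import telemetry, eyes, ctrl, finder gives the robot as it stands.
- The arm moves only by the tool move_arm, never from a script. Its argument "steps" is a list of rows, each a list of 7 numbers: the turn, a rotation vector about the world's x, y, z in degrees, then the shift along the world's x, y, z in m, then the finger opening in m, from 0 to 0.0854. A call has 1 to 5 rows; each row shifts and turns the commanded pose from where the row before left it; what a row does not reach is not made up. A row lasts 1/10 s, in which the tool goes at most 50 mm and 8.59 degrees, less where a joint would pass 70% of its speed; a pose out of reach is approached as far as the arm can. A call with a gripper value outside its range is refused whole. The fingers move at their own pace and stop on an object; the grip force is fixed at half the most. Time passes only in rows, so rows that do not move let the fingers close. It gives the time, the measured TCP pose, the force, the opening and the grip force at its end, in the units of the state.
- telemetry.read_state(): the state, without advancing time (a new reading comes with each control period).
- eyes.get_image(name): name is "side" or "top" or "wrist"; returns (picture, depth): 384x512x3 uint8, blue, green, red; 384x512 float32, mm along the optical axis (not along the pixel's ray), 0 where there is no reading.
- eyes.calibration(name): a dict with "fx", "fy", "cx", "cy" (pixels), "distortion" ([k1, k2, p1, p2, k3] as OpenCV has them; the pictures are not rectified), "position" and "attitude" of the camera in the world. Camera axes: x right, y down, z forward; pixel columns grow to the right and rows downward; lengths in mm; the calibration is good to about 2 mm. A picture is of the moment at which its call begins: read the wrist's pose just before it. calibration takes no time and is no camera call; for the wrist camera it gives the pose at the moment of the call.
- ctrl.finish_job(): hands the job in; it is judged then, once.
Trained networks look in the newest picture that a camera, given by its name, has taken for a name from the list of things; names that differ only in an ending like _2 or _b are one class to them, and where a whole thing is asked for, a point or a joint stands for the part that bears it (a point fixed in the world has none). Each returns a list of dicts, best first, with "confidence" (0 to 1); they miss things now and then, are a little off and sometimes report something else, mostly with a low value. They report only what shows in the picture. A call takes as long as a camera call. They do not tell look-alikes from the thing itself.
- finder.boxes_of(camera, name): "location" ([x, y, z] in mm, in the coordinates of the camera as it stood for that picture, good to about 4 mm: the middle of the surface that is visible of it).
- finder.cut_out(camera, name): "mask" (384x512 bool, what is visible of it).
- finder.pinpoint(camera, name): "location" ([x, y, z] in mm, in the coordinates of the camera as it stood for that picture, good to about 4 mm: a listed point, or the origin of a listed thing).
The state is a dict: "clock": time; "qpos": joint angles; "qd": joint speeds; "tau": joint torques, N m; "eef_pos": TCP position; "tool_rot": TCP orientation; "force": force on the tool from outside, world axes, zero at the start; "torque": the same for the moment, N m; "width": finger opening in mm; "gripper_force": force on a finger pad.
Only numpy, scipy, OpenCV 4.12 (cv2) and the standard library are available. Lean on these libraries where they do the work, as an engineer would, in place of code of your own. Each camera call takes 0.05 s, during which the arm holds its last target. There are 200 camera calls.

### The job

The drying rail is missing its peg. Take the red clothes peg from the peg rack by squeezing its handles, clip it upright onto the drying rail between the two black bands with the bar well inside its jaws, and let go so that its own spring holds it there. Leave the blue and yellow pegs in the rack.

Things in the scene. Friction and masses are not known exactly. Their poses are not given: they have to be found in the camera images.
- peg_red_grip (a point): Red plastic spring clothes peg standing jaws down on the rack: 97 mm tall, 24 mm wide (x), 50 g. Point centred between its handles, 80 mm above the jaw tips, 17 mm below the handle tops. z up; handles squeeze together along y. At rest they splay: 54 mm over the outer faces at the top, 39 mm lower down. Fully squeezed (about 10 N, to a stop) they are parallel, 30 mm over the outer faces.
- peg_red_tips (a point): Point midway between the red peg's two jaw tips, at their lower end, 80 mm below peg_red_grip; same axes. Inside, the tips are 6 mm apart at rest, 34 mm when fully squeezed. A bar can enter at most 46 mm above this point, where the pivot barrel stops it.
- peg_red_a (a joint): How far the red peg's jaw on its +y side is opened: 0 shut (sprung to this), 0.28 rad fully squeezed open. When the peg is clipped on the rail each jaw reads about 0.06.
- peg_red_b (a joint): The same for the red peg's jaw on its -y side.
- peg_blue_grip (a point): Blue peg, otherwise like the red one; stands in the rack and stays there. Point centred between its handles, 80 mm above its jaw tips.
- peg_yellow_grip (a point): Yellow peg, otherwise like the red one; stands in the rack and stays there. Point centred between its handles, 80 mm above its jaw tips.
- rack: Peg rack, fixed: wooden foot 190 x 80 x 10 mm with a 3 mm steel strip standing along its middle (its x axis) to 34 mm above the table. Three pegs stand on the foot 65 mm apart astride the strip, x axes along it, order varying. Origin at the centre of the underside.
- rail_spot (a point): The place for the peg: centre of the top edge of the drying rail's flat aluminium bar, midway between two black bands 60 mm apart. Bar fixed, 150 mm long along this x axis, 10 mm thick (y), 25 mm deep (z), top edge 150 mm above the table, free below between the end posts. Bands 6 mm long, 14 mm thick. z is up.
Mind the look-alikes: they are no part of the job. There is more than one size of the part that bears peg_red_grip; the job needs the largest.

How it is judged (in metres and radians):
At the end, for the whole second after the job is handed in: The red peg sits astride the rail's bar, within 20 mm of the middle between the black bands, the bar at least 12 mm inside its jaws, upright and square to the bar within 15 degrees, jaws sprung shut on the bar; released and at rest. The blue and yellow pegs are within 30 mm of where they stood (x of peg_red_tips in the frame of rail_spot between -0.02 and 0.02 m and y of peg_red_tips in the frame of rail_spot between -0.012 and 0.012 m and z of peg_red_tips in the frame of rail_spot below -0.012 m and angle between peg_red_tips's own z axis and vertical below 0.26 rad and angle between the x axis of peg_red_tips and the x axis of rail_spot, either way round below 0.26 rad and value of joint any of peg_red_a, peg_red_b above 0.02 rad and value of joint each of peg_red_a, peg_red_b below 0.16 rad and distance of each of peg_blue_grip, peg_yellow_grip from where it was at the start of the episode below 0.03 m); the robot touches nothing.
It fails at once if the blue or the yellow peg is lifted or pushed away from its place in the rack (distance of any of peg_blue_grip, peg_yellow_grip from where it was at the start of the episode above 0.04 m).
It also fails if it takes over 35 s, if anything falls off the work surface, if the arm or the gripper's body presses on something with over 40 N, if the wrist force passes 120 N, or if a joint passes its speed limit or range.

## Working session

There is one attempt and no reset: what is moved stays moved. The work goes in short steps, Python scripts to look and compute and a tool call to move; the robot and the scene stay as the last step left them, time stands still between calls to the robot, and variables do not carry over. Pictures are saved under pics/ and viewed, at most 10 in all, crops included, and the job is handed in when it is done.

Besides the shell and the picture viewer there is one more tool, called after "Emit:" by a JSON object that holds its "method" and its "body". move_arm: Moves the arm, as the interface text tells. Its arguments: {"type":"object","properties":{"steps":{"type":"array"}},"required":["steps"]}

```bash
mkdir -p pics; cat > h.py <<'E'
import numpy as np, cv2
from scipy.spatial.transform import Rotation as R
from cell import telemetry, eyes, ctrl, finder
def T(cal):
    a=np.array(cal["attitude"],float)
    if a.shape==(3,3): M=a
    elif a.size==3: M=R.from_euler('xyz',a).as_matrix()
    else: M=R.from_quat(a).as_matrix()
    return M,np.array(cal["position"],float)
def w(cal,p):
    M,t=T(cal); return M@np.array(p)+t
def px(cal,p):
    M,t=T(cal); K=np.array([[cal["fx"],0,cal["cx"]],[0,cal["fy"],cal["cy"]],[0,0,1.]])
    c=M.T@(np.array(p)-t); return cv2.projectPoints(c.reshape(1,3),np.zeros(3),np.zeros(3),K,np.array(cal["distortion"],float))[0].ravel()
def cloud(cal,d,mask):
    v,u=np.nonzero(mask&(d>0)); K=np.array([[cal["fx"],0,cal["cx"]],[0,cal["fy"],cal["cy"]],[0,0,1.]])
    n=cv2.undistortPoints(np.stack([u,v],1).astype(float).reshape(-1,1,2),K,np.array(cal["distortion"],float)).reshape(-1,2)
    z=d[v,u]; M,t=T(cal); return np.c_[n*z[:,None],z]@M.T+t
E
python3 - <<'E'
from h import *
s=telemetry.read_state(); print(s["clock"],s["eef_pos"],s["tool_rot"])
for c in ("side","top"):
    cal=eyes.calibration(c); im,d=eyes.get_image(c); cv2.imwrite(f"pics/{c}0.png",im); print(c,cal["attitude"],cal["position"])
    for n in ("peg_red_grip","peg_red_tips","peg_blue_grip","peg_yellow_grip","rack","rail_spot"):
        for r in finder.pinpoint(c,n)[:4]: print(n,round(r["confidence"],2),w(cal,r["location"]).round(),px(cal,w(cal,r["location"])).round())
print(telemetry.read_state()["clock"])
E
```

```text
0.0 [240.12573096 603.35207408 230.37651023] [-3.13971253e+00  4.07487947e-05  2.76278610e+00]
side [-2.45906342  0.0154506  -0.87291706] [ -17.68796058 -493.94522028  794.24236462]
peg_red_grip 0.8 [ 409. -210.   90.] [281. 213.]
peg_red_grip 0.56 [ 435. -107.   64.] [253. 191.]
peg_red_grip 0.54 [ 303. -255.   61.] [267. 265.]
peg_red_tips 0.86 [ 411. -212.   10.] [281. 233.]
peg_red_tips 0.72 [ 300. -257.   -2.] [266. 281.]
peg_red_tips 0.53 [ 433. -106.    0.] [252. 207.]
peg_blue_grip 0.65 [ 427. -276.   91.] [311. 224.]
peg_yellow_grip 0.75 [ 449. -334.   95.] [341. 231.]
peg_yellow_grip 0.54 [431.  20. 144.] [210. 143.]
rack 0.69 [ 428. -276.   -1.] [307. 246.]
rail_spot 0.9 [433.  21. 146.] [210. 142.]
top [-2.99375175 -0.02446248 -1.58076727] [ 239.98667753 -137.54317     972.75511995]
peg_red_grip 0.69 [ 300. -255.   61.] [308. 240.]
peg_red_grip 0.68 [434. -99.  60.] [227. 173.]
peg_red_grip 0.65 [ 403. -215.   90.] [287. 185.]
peg_red_tips 0.55 [ 407. -211.   10.] [282. 190.]
peg_red_tips 0.44 [ 426. -270.   85.] [315. 173.]
peg_blue_grip 0.77 [ 428. -270.   88.] [315. 172.]
peg_blue_grip 0.69 [429.  28. 151.] [153. 165.]
peg_yellow_grip 0.66 [ 449. -333.   92.] [348. 161.]
rack 0.8 [ 428. -271.    1.] [310. 181.]
rail_spot 0.89 [429.  23. 152.] [156. 165.]
0.7
```

```bash
python3 - <<'E'
import cv2,numpy as np
a=cv2.imread("pics/side0.png")[100:310,150:400];b=cv2.imread("pics/top0.png")[100:310,110:390]
h=600
cv2.imwrite("pics/c0.png",np.vstack([cv2.resize(a,(357,300),interpolation=3),]) if 0 else np.hstack([cv2.resize(a,(400,336)),cv2.resize(b,(400,336))]))
E
```

```text
(no output)
```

View pics/c0.png

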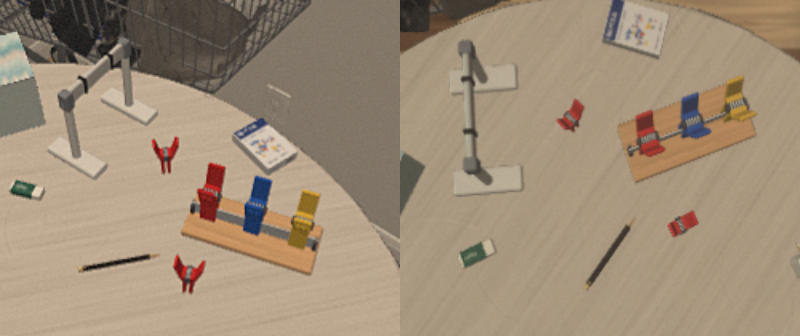

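```bash
python3 - <<'E'
from h import *
for c in ("side","top"):
    cal=eyes.calibration(c); im,d=eyes.get_image(c)
    P=cloud(cal,d,np.ones(d.shape,bool))
    # rail
    q=P[(abs(P[:,0]-430)<110)&(abs(P[:,1]-22)<110)&(P[:,2]>140)&(P[:,2]<165)]
    (cx,cy),wh,an=cv2.minAreaRect(q[:,:2].astype(np.float32)); print(c,"rail",len(q),cx,cy,wh,an,np.median(q[:,2]))
    rn=["peg_red_grip","peg_blue_grip","peg_yellow_grip"]
    for n,(x,y) in zip(rn,[(407,-211),(428,-273),(449,-333)]):
        for lo,hi in((85,112),(92,112)):
            q=P[(np.hypot(P[:,0]-x,P[:,1]-y)<38)&(P[:,2]>lo)&(P[:,2]<hi)]
            if len(q)>5:
                r=cv2.minAreaRect(q[:,:2].astype(np.float32)); print(n,lo,len(q),r,q[:,2].max())
E
```

```text
side rail 377 429.2717590332031 17.813203811645508 (151.20738220214844, 18.596424102783203) 4.565101623535156 149.77898591633073
peg_red_grip 85 149 ((405.6615905761719, -213.24411010742188), (51.682037353515625, 23.62334632873535), 18.3708553314209) 105.58645018656625
peg_red_grip 92 109 ((405.7081604003906, -213.31446838378906), (51.658260345458984, 23.608741760253906), 18.156023025512695) 105.58645018656625
peg_blue_grip 85 153 ((427.86016845703125, -274.505615234375), (54.020626068115234, 23.715309143066406), 18.82227325439453) 105.18049299643883
peg_blue_grip 92 113 ((427.89654541015625, -274.5768737792969), (53.99903869628906, 23.711288452148438), 18.622089385986328) 105.18049299643883
peg_yellow_grip 85 159 ((448.0010070800781, -336.20831298828125), (53.109375, 23.680822372436523), 18.893827438354492) 105.54534792618983
peg_yellow_grip 92 118 ((448.0010070800781, -336.20831298828125), (53.109375, 23.680822372436523), 18.893827438354492) 105.54534792618983
top rail 619 428.7937316894531 20.67978286743164 (148.8815460205078, 18.47107696533203) 3.6734731197357178 150.110803452963
[... 163 characters left out ...]
10 ((405.01446533203125, -208.6903533935547), (52.16009521484375, 22.85820198059082), 18.140918731689453) 104.35945748052029
peg_blue_grip 85 139 ((426.3370056152344, -270.1531982421875), (52.77336502075195, 24.081390380859375), 19.945619583129883) 106.00584200157402
peg_blue_grip 92 112 ((426.3764953613281, -270.19610595703125), (52.7082405090332, 23.680095672607422), 20.301176071166992) 106.00584200157402
peg_yellow_grip 85 142 ((447.64129638671875, -332.1589660644531), (52.75152587890625, 24.881731033325195), 19.06388282775879) 104.72290452845357
peg_yellow_grip 92 113 ((447.64129638671875, -332.1589660644531), (52.75152587890625, 24.881731033325195), 19.06388282775879) 104.72290452845357
```

The red peg in the rack (side-crop 210,192) is the big one. The two loose red pegs are small decoys (165,152 and 188,275). The rail, with its bands, is upper left (95,70).

Emit:
{"method": "move_arm", "body": {"steps": [[0,0,-5,0.022,-0.038,0.005,0.085],[0,0,-5,0.022,-0.038,0.005,0.085],[0,0,-5,0.022,-0.038,0.005,0.085],[0,0,-5,0.022,-0.038,0,0.085],[0,0,-5,0.022,-0.038,0,0.085]]}}

```text
clock: 1.3
eef_pos: [351.2, 412.6, 246.8]
tool_rot: [3.14, -0.0, 2.323]
force: [1.5, 0.3, -0.5]
width: 85.0
gripper_force: 0.0
```

Emit:
{"method": "move_arm", "body": {"steps": [[0,0,-5,0.022,-0.038,0,0.085],[0,0,-5,0.022,-0.038,0,0.085],[0,0,-5,0.022,-0.038,0,0.085],[0,0,-5,0.005,-0.045,0,0.085],[0,0,-4.6,0.005,-0.045,0,0.085]]}}

```text
clock: 1.8
eef_pos: [427.0, 208.2, 246.5]
tool_rot: [3.141, 0.0, 1.893]
force: [0.9, -0.3, 0.7]
width: 85.1
gripper_force: 0.0
```

Emit:
{"method": "move_arm", "body": {"steps": [[0,0,0,0.005,-0.045,0,0.085],[0,0,0,0.005,-0.045,0,0.085],[0,0,0,0,-0.045,0,0.085],[0,0,0,0,-0.045,0,0.085],[0,0,0,0,-0.045,0,0.085]]}}

```text
clock: 2.3
eef_pos: [436.3, -16.7, 246.7]
tool_rot: [3.141, 0.0, 1.897]
force: [2.4, -0.1, -0.2]
width: 84.8
gripper_force: 0.0
```

```bash
cat > look.py <<'E'
from h import *
import sys
cal=eyes.calibration("wrist"); im,d=eyes.get_image("wrist"); cv2.imwrite(f"pics/{sys.argv[1]}.png",im)
print(telemetry.read_state()["eef_pos"])
for n in sys.argv[2:]:
    for r in finder.pinpoint("wrist",n)[:3]: print(n,round(r["confidence"],2),w(cal,r["location"]).round(),px(cal,w(cal,r["location"])).round())
P=cloud(cal,d,np.ones(d.shape,bool))
for n,lo,hi,x,y,r in(("rail",140,160,430,20,100),("red",92,115,405,-211,38)):
    q=P[(np.hypot(P[:,0]-x,P[:,1]-y)<r)&(P[:,2]>lo)&(P[:,2]<hi)]
    if len(q)>20: print(n,len(q),cv2.minAreaRect(q[:,:2].astype(np.float32)),np.percentile(q[:,2],[50,99]),q.min(0),q.max(0))
E
python3 look.py w1 rail_spot
```

```text
[435.95068359 -25.48992426 247.09369161]
rail_spot 0.85 [433.  22. 148.] [270. 143.]
rail_spot 0.43 [ 406. -209.   88.] [176. 326.]
rail 3467 ((430.04266357421875, 18.986825942993164), (149.5183563232422, 18.145336151123047), 4.2983317375183105) [149.47187475 152.3085608 ] [355.10687322   5.22051184 140.00141145] [504.34545555  33.31044962 153.71511166]
red 305 ((406.7199401855469, -212.39710998535156), (52.24342727661133, 25.64573097229004), 19.740970611572266) [100.05277635 102.57573409] [ 378.68023378 -228.96540677   92.01348287] [ 434.36155323 -192.28058513  103.26466902]
```

Emit:
{"method": "move_arm", "body": {"steps": [[0,0,0,-0.006,-0.039,0,0.085],[0,0,0,-0.006,-0.039,0,0.085],[0,0,0,-0.006,-0.039,0,0.085],[0,0,0,-0.006,-0.039,0,0.085],[0,0,0,-0.006,-0.038,0,0.085]]}}

```text
clock: 2.9
eef_pos: [406.5, -210.0, 246.5]
tool_rot: [3.141, 0.0, 1.898]
force: [0.1, -0.1, 0.0]
width: 85.1
gripper_force: 0.0
```

```bash
python3 look.py w2 peg_red_grip peg_red_tips
```

```text
[ 405.01359799 -217.52793842  247.1244406 ]
peg_red_grip 0.71 [ 304. -254.   56.] [151. 175.]
peg_red_grip 0.66 [ 405. -210.   89.] [256. 174.]
peg_red_grip 0.58 [ 435. -110.   56.] [319.  80.]
peg_red_tips 0.81 [ 303. -256.   -2.] [164. 165.]
peg_red_tips 0.68 [ 435. -105.    4.] [311.  78.]
red 480 ((405.938232421875, -211.87095642089844), (52.7042121887207, 24.17913818359375), 20.275415420532227) [100.56290189 102.94990554] [ 378.12372946 -231.60150979   92.16941754] [ 433.86284091 -193.42788814  103.54707933]
```

View pics/w2.png

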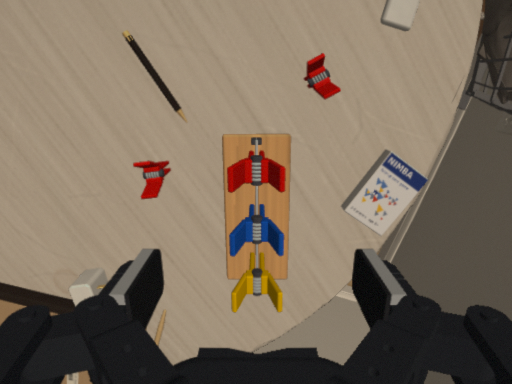

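The wrist view shows the red peg at (256,174), aligned with the fingers, with blue (256,232) and yellow (256,287) well clear along the strip. Going down.

Emit:
{"method": "move_arm", "body": {"steps": [[0,0,0,0.001,0.006,-0.04,0.085],[0,0,0,0,0,-0.045,0.085],[0,0,0,0,0,-0.043,0.085],[0,0,0,0,0,-0.03,0.085],[0,0,0,0,0,-0.02,0.085]]}}

```text
clock: 3.55
eef_pos: [407.1, -200.5, 66.2]
tool_rot: [-3.14, -0.003, 1.899]
force: [-0.1, 0.8, 0.0]
width: 85.0
gripper_force: 0.0
```

Emit:
{"method": "move_arm", "body": {"steps": [[0,0,0,0,0,0,0.085],[0,0,0,0,0,0,0.085]]}}

```text
clock: 3.75
eef_pos: [407.8, -202.0, 68.5]
tool_rot: [3.141, -0.001, 1.898]
force: [0.9, 0.5, -0.3]
width: 85.0
gripper_force: 0.0
```

Emit:
{"method": "move_arm", "body": {"steps": [[0,0,0,-0.0015,-0.0085,0,0.085],[0,0,0,0,0,0,0.085],[0,0,0,0,0,0,0.085],[0,0,0,0,0,0,0.085]]}}

```text
clock: 4.15
eef_pos: [406.2, -211.7, 68.9]
tool_rot: [3.141, 0.001, 1.897]
force: [0.5, -0.2, 0.6]
width: 84.7
gripper_force: 0.0
```

```bash
python3 - <<'E'
from h import *
im,_=eyes.get_image("wrist"); s=telemetry.read_state(); print(s["eef_pos"],s["qpos"])
im2,_=eyes.get_image("side")
cv2.imwrite("pics/w3.png",np.hstack([im[:,:],cv2.resize(im2[150:290,200:340],(280,384),interpolation=2)[:, :280]]))
E
```

```text
[ 406.09580972 -211.54042134   68.74668437] [ 0.28366133  0.66020996  0.19843168  2.17990405 -0.38018542  0.33249756
  1.1285698 ]
```

View pics/w3.png

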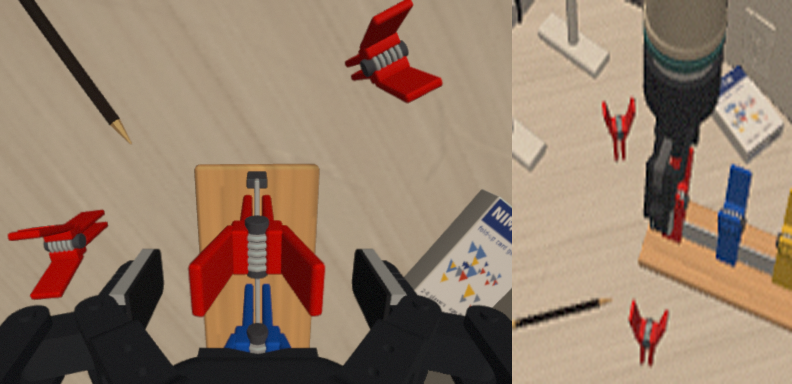

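The red peg is centred between the open pads (256,255). Closing.

Emit:
{"method": "move_arm", "body": {"steps": [[0,0,0,0,0,0,0.02],[0,0,0,0,0,0,0.02],[0,0,0,0,0,0,0.02],[0,0,0,0,0,0,0.02],[0,0,0,0,0,0,0.02]]}}

```text
clock: 4.75
eef_pos: [410.8, -213.4, 70.6]
tool_rot: [3.134, 0.007, 1.898]
force: [5.4, 0.9, 18.9]
width: 27.9
gripper_force: 67.5
```

Emit:
{"method": "move_arm", "body": {"steps": [[0,0,0,0,0,0,0.02],[0,0,0,0,0,0,0.02],[0,0,0,0,0,0,0.02],[0,0,0,0,0,0,0.02]]}}

```text
clock: 5.15
eef_pos: [410.8, -213.4, 70.6]
tool_rot: [3.134, 0.007, 1.898]
force: [3.9, 1.7, 19.5]
width: 27.8
gripper_force: 67.6
```

Emit:
{"method": "move_arm", "body": {"steps": [[0,0,0,0,0,0.01,0.02],[0,0,0,0,0,0.02,0.02],[0,0,0,0,0,0.03,0.02],[0,0,0,0,0,0.04,0.02],[0,0,0,0,0,0.04,0.02]]}}

```text
clock: 5.65
eef_pos: [404.6, -211.2, 209.4]
tool_rot: [-3.139, -0.002, 1.897]
force: [1.1, 0.3, -0.5]
width: 27.9
gripper_force: 66.1
```

Emit:
{"method": "move_arm", "body": {"steps": [[0,0,0,0,0,0.03,0.02],[0,0,0,0,0,0.01,0.02],[0,0,0,0,0,0,0.02],[0,0,0,0,0,0,0.02]]}}

```text
clock: 6.05
eef_pos: [405.0, -210.9, 247.2]
tool_rot: [-3.14, -0.002, 1.897]
force: [0.1, 0.0, -1.0]
width: 28.0
gripper_force: 66.1
```

```bash
python3 - <<'E'
from h import *
im,_=eyes.get_image("wrist"); s=telemetry.read_state(); print(s["eef_pos"],s["qpos"])
cal=eyes.calibration("side");im2,_=eyes.get_image("side")
for n in ("peg_red_grip","peg_red_tips"):
    for r in finder.pinpoint("side",n)[:3]: print(n,round(r["confidence"],2),w(cal,r["location"]).round(),px(cal,w(cal,r["location"])).round())
cv2.imwrite("pics/w4.png",np.hstack([im[:,:],cv2.resize(im2[110:250,200:302],(280,384),interpolation=2)]))
E
```

```text
[ 404.79578769 -210.89699609  246.89797381] [ 0.1075104   0.35792757  0.4186239   2.01917472 -0.19822138  0.80628993
  0.9673122 ]
peg_red_grip 0.77 [ 305. -256.   59.] [268. 265.]
peg_red_grip 0.68 [ 407. -209.  265.] [285. 158.]
peg_red_grip 0.66 [ 439. -106.   64.] [254. 189.]
peg_red_tips 0.84 [ 408. -209.  186.] [283. 185.]
peg_red_tips 0.64 [ 434. -103.    1.] [252. 206.]
peg_red_tips 0.56 [ 302. -256.   -0.] [267. 279.]
```

View pics/w4.png

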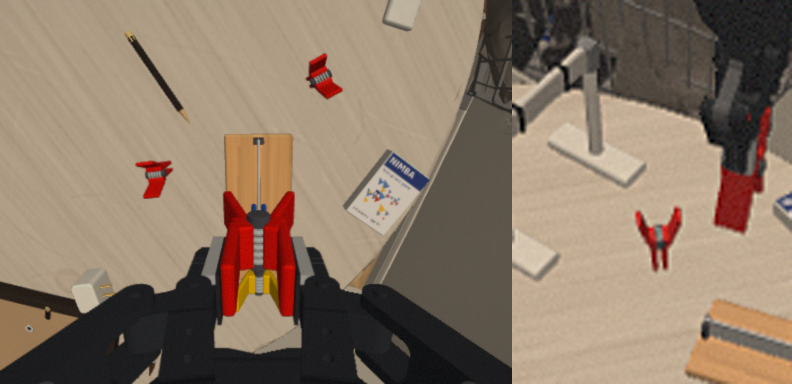

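The peg hangs squeezed open and upright in the fingers (256,250). Blue and yellow stay in place. Turning and carrying it to the rail.

Emit:
{"method": "move_arm", "body": {"steps": [[0,0,7.55,0.005,0.023,0,0.02],[0,0,7.55,0.005,0.023,0,0.02],[0,0,7.55,0.005,0.023,0,0.02],[0,0,7.55,0.005,0.023,0,0.02],[0,0,7.55,0.005,0.023,0,0.02]]}}

```text
clock: 6.75
eef_pos: [430.5, -95.6, 247.5]
tool_rot: [-3.141, -0.002, 2.561]
force: [0.3, 0.7, -1.4]
width: 27.9
gripper_force: 66.1
```

Emit:
{"method": "move_arm", "body": {"steps": [[0,0,7.55,0,0.023,0,0.02],[0,0,7.55,0,0.023,0,0.02],[0,0,7.55,0,0.023,0,0.02],[0,0,7.55,0,0.023,0,0.02],[0,0,7.55,0,0.023,0,0.02]]}}

```text
clock: 7.25
eef_pos: [430.3, 19.2, 247.6]
tool_rot: [3.142, -0.002, -3.063]
force: [-0.2, 0.3, -1.0]
width: 28.2
gripper_force: 66.1
```

Emit:
{"method": "move_arm", "body": {"steps": [[0,0,0,0,0,0,0.02],[0,0,0,0,0,0,0.02],[0,0,0,0,0,0,0.02]]}}

```text
clock: 7.55
eef_pos: [430.6, 17.4, 247.9]
tool_rot: [-3.141, -0.001, -3.071]
force: [-0.4, -0.1, 0.1]
width: 27.8
gripper_force: 66.1
```

```bash
python3 look.py w5 rail_spot peg_red_tips; python3 - <<'E'
from h import *
cs=eyes.calibration("side");im2,_=eyes.get_image("side")
for n in ("peg_red_grip","peg_red_tips","rail_spot"):
    for r in finder.pinpoint("side",n)[:3]: print(n,round(r["confidence"],2),w(cs,r["location"]).round(),px(cs,w(cs,r["location"])).round())
s=telemetry.read_state(); print(s["eef_pos"],s["tool_rot"],s["qpos"])
im=cv2.imread("pics/w5.png")
cv2.imwrite("pics/v5.png",np.hstack([im[:,:],cv2.resize(im2[70:210,160:262],(280,384),interpolation=2)]))
E
```

```text
[430.68342568  17.32509832 248.01469339]
rail_spot 0.72 [430.  20. 149.] [263. 193.]
peg_red_tips 0.66 [ 304. -257.   -5.] [27. 33.]
peg_red_tips 0.61 [ 436. -105.    1.] [156. 155.]
rail 2010 ((429.94317626953125, 18.884544372558594), (148.41600036621094, 17.841123580932617), 3.891584634780884) [149.67816117 152.24655322] [355.45465748   5.12500893 140.37120356] [504.02829124  32.76611325 152.93141865]
peg_red_grip 0.77 [434.  18. 266.] [206. 101.]
peg_red_grip 0.71 [431.  20. 145.] [209. 143.]
peg_red_grip 0.69 [ 303. -254.   60.] [267. 265.]
peg_red_tips 0.73 [ 434. -106.    2.] [253. 206.]
peg_red_tips 0.64 [428.  17. 184.] [208. 132.]
rail_spot 0.94 [431.  21. 143.] [209. 143.]
[430.86807388  18.10975474 248.33615699] [-3.14149748e+00  3.84754423e-05 -3.06918419e+00] [-0.13042091  0.29546672  0.029837    2.07119849 -0.01227688  0.77505345
  1.55009896]
```

View pics/v5.png

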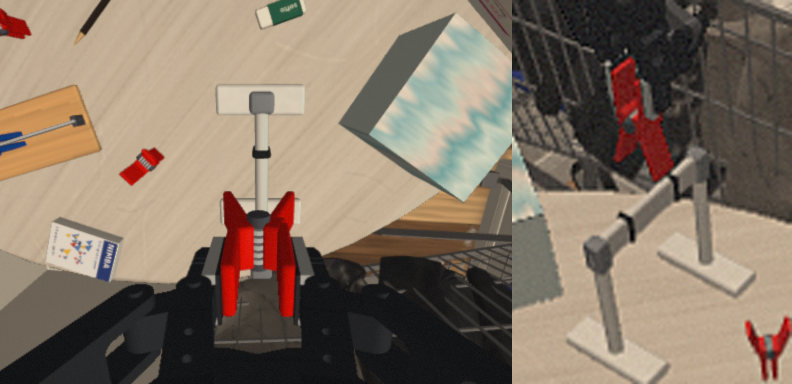

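The peg is above the rail with its jaws astride the bar and its plane along it; the visible band is at (261,152). Shift 1.5 mm and lower.

Emit:
{"method": "move_arm", "body": {"steps": [[0,0,0,0,0.0015,-0.01,0.02],[0,0,0,0,0,-0.016,0.02],[0,0,0,0,0,-0.016,0.02],[0,0,0,0,0,-0.016,0.02],[0,0,0,0,0,-0.008,0.02]]}}

```text
clock: 8.4
eef_pos: [429.9, 20.0, 180.7]
tool_rot: [-3.142, -0.003, -3.068]
force: [-0.6, 0.7, -0.1]
width: 27.7
gripper_force: 66.1
```

Emit:
{"method": "move_arm", "body": {"steps": [[0,0,0,0,0,0,0.02],[0,0,0,0,0,0,0.02]]}}

```text
clock: 8.6
eef_pos: [431.0, 20.0, 182.4]
tool_rot: [3.142, 0.0, -3.068]
force: [0.2, -0.2, -1.0]
width: 27.7
gripper_force: 66.1
```

```bash
python3 - <<'E'
from h import *
im,_=eyes.get_image("wrist");im2,_=eyes.get_image("side"); s=telemetry.read_state(); print(s["eef_pos"],s["force"])
cv2.imwrite("pics/v6.png",np.hstack([im[:,:],cv2.resize(im2[70:210,160:262],(280,384),interpolation=2)]))
E
```

```text
[431.41190167  20.01628419 182.85655596] [ 0.54826846 -0.11722659 -0.53704541]
```

View pics/v6.png

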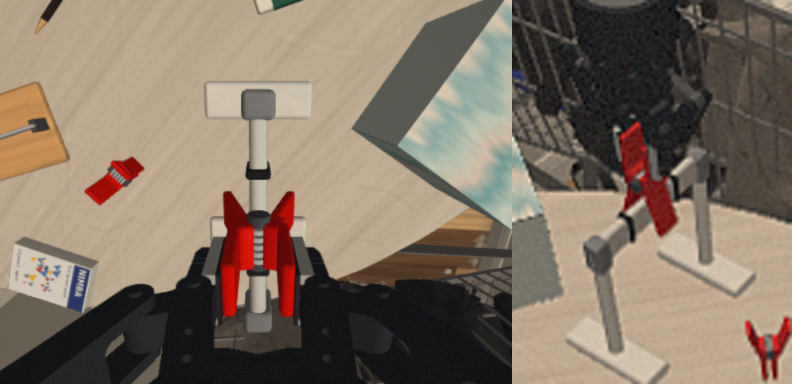

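The jaws are astride the bar between the bands with no contact force. Releasing gradually.

Emit:
{"method": "move_arm", "body": {"steps": [[0,0,0,0,0,0,0.035],[0,0,0,0,0,0,0.045],[0,0,0,0,0,0,0.055],[0,0,0,0,0,0,0.07],[0,0,0,0,0,0,0.085]]}}

```text
clock: 9.2
eef_pos: [430.9, 20.0, 182.4]
tool_rot: [3.142, 0.0, -3.068]
force: [-0.2, -0.4, 0.3]
width: 81.4
gripper_force: 0.0
```

Emit:
{"method": "move_arm", "body": {"steps": [[0,0,0,0,0,0,0.085],[0,0,0,0,0,0,0.085],[0,0,0,0,0,0,0.085]]}}

```text
clock: 9.5
eef_pos: [430.8, 19.9, 182.3]
tool_rot: [3.142, -0.0, -3.068]
force: [-0.3, 0.4, 0.7]
width: 84.7
gripper_force: 0.0
```

Emit:
{"method": "move_arm", "body": {"steps": [[0,0,0,0,0,0.02,0.085],[0,0,0,0,0,0.03,0.085],[0,0,0,0,0,0.03,0.085],[0,0,0,0,0,0.03,0.085],[0,0,0,0,0,0.01,0.085]]}}

```text
clock: 10.0
eef_pos: [432.3, 20.0, 304.9]
tool_rot: [3.141, 0.005, -3.068]
force: [-0.7, -0.3, -0.3]
width: 85.3
gripper_force: 0.0
```

Emit:
{"method": "move_arm", "body": {"steps": [[0,0,0,0,0,0,0.085],[0,0,0,0,0,0,0.085],[0,0,0,0,0,0,0.085]]}}

```text
clock: 10.3
eef_pos: [429.9, 19.9, 300.9]
tool_rot: [-3.141, -0.003, -3.068]
force: [-0.2, 0.2, 0.8]
width: 85.2
gripper_force: 0.0
```

```bash
python3 - <<'E'
from h import *
print(telemetry.read_state()["eef_pos"])
I={}
for c in("wrist","side"):
    cal=eyes.calibration(c); I[c],_=eyes.get_image(c)
    for n in ("peg_red_grip","peg_red_tips","rail_spot","peg_blue_grip","peg_yellow_grip"):
        for r in finder.pinpoint(c,n)[:3]: print(c,n,round(r["confidence"],2),w(cal,r["location"]).round())
cv2.imwrite("pics/v7.png",np.hstack([I["wrist"],cv2.resize(I["side"][70:210,160:262],(280,384),interpolation=2)]))
E
```

```text
[429.85920756  19.87666964 300.925194  ]
wrist peg_red_grip 0.91 [ 303. -256.   57.]
wrist peg_red_grip 0.78 [ 437. -109.   58.]
wrist peg_red_grip 0.75 [432.  22. 205.]
wrist peg_red_tips 0.9 [ 302. -254.   -7.]
wrist peg_red_tips 0.71 [430.  23. 126.]
wrist peg_red_tips 0.65 [ 437. -104.    3.]
wrist rail_spot 0.65 [430.  20. 148.]
wrist peg_yellow_grip 0.38 [430.  20. 203.]
side peg_red_grip 0.64 [ 438. -109.   62.]
side peg_red_grip 0.64 [ 430. -274.   89.]
side peg_red_grip 0.62 [ 303. -253.   61.]
side peg_red_tips 0.9 [431.  17. 126.]
side peg_red_tips 0.79 [ 305. -258.   -4.]
side peg_red_tips 0.43 [ 434. -106.   -3.]
side rail_spot 0.82 [429.  20. 145.]
side peg_blue_grip 0.7 [ 427. -272.   94.]
side peg_yellow_grip 0.66 [ 451. -334.   93.]
side peg_yellow_grip 0.42 [430.  20. 146.]
```

View pics/v7.png

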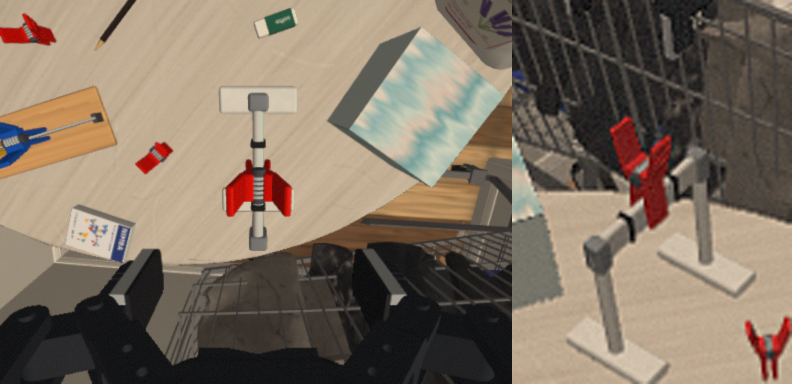

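The peg stands upright on the bar at (258,190), between the bands at (258,143) and (258,207), with its tips about 24 mm below the bar's top edge. The robot is clear.

```bash
python3 -c "
from cell import ctrl; print(ctrl.finish_job())"
```

```text
the job is handed in; nothing more can be done
None
```

I handed the job in at about 11 s: the red peg is clipped upright on the rail between the two black bands, bar about 24 mm inside its jaws, gripper released and clear, and the blue and yellow pegs still in the rack. The hand-in call did not report a verdict.

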